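Check two brake hand levers and reject the worn one

ROBOT

A 6-joint arm with a two-finger parallel gripper is mounted at the origin on a cart in front of the work surface, level with it; the furniture and walls round the work are solid. World frame = base frame: x ahead of the robot, y to its left, z up, the work surface at z = 0. Lengths are in m, angles in rad, forces in N, time in s.
With the tool pointing down it reaches from about 0.25 to 0.725 m from the base axis. Payload 4 kg.
Tool frame: the origin (TCP) lies between the finger pads; the fingertips stand 11 mm ahead of it and the grasp point (between the pads) lies 8 mm behind it; z points along the fingers, y is the direction in which the jaws open and shut (so a half turn about z gives the same grasp; the last joint's range is limited). The gripper opens to 85 mm and grips with 20 to 120 N. Pads are 22 mm wide; open, the fingers measure 114 mm over their backs; the gripper's body (76 mm by 85 mm) begins 54 mm behind the grasp point. The pads swing forward as they close: fully open they stand 13 mm farther back than shut.
Start: joints at [1.248, 0.241, 0.005, 1.335, 0, 1.571], TCP at [0.159, 0.474, 0.242] pointing down, gripper open.
Joint ranges: [-2.72, 2.72], [-1.05, 1.87], [-1.09, 1.28], [-1.99, 2.15], [-1.42, 1.44], [-3.14, 3.14]. Speed limits (rad/s): [2.79, 2.79, 3.14, 3.14, 3.14, 3.14].

INTERFACE

Orientations are given as a unit quaternion [w, x, y, z].
In Python, from plant import arm gives the robot as it stands.
- The arm moves only by the tool drive_tool, never from a script. Its argument "steps" is a list of rows, each a list of 2 entries, a list of its own where there are three numbers: the shift along the tool's x, y, z normalised to -1 to 1, where 1 is 0.04 m, then the turn, a rotation vector about the tool's x, y, z normalised to -1 to 1, where 1 is 4 degrees. A call has 1 to 12 rows; each row shifts and turns the pose as measured when the row begins, along the tool's axes as they then stand; what a row does not reach is not made up. A row lasts 1/8 s, in which the tool goes at most 62.5 mm and 10.7 degrees, less where a joint would pass 70% of its speed; a pose out of reach is approached as far as the arm can. A call with a number of a shift or a turn outside -1 to 1 is refused whole. A call with a gripper value outside its range is refused whole. "hand" is the gripper command: -1 is fully open, 1 is shut, values between are in proportion, set as the call begins (left out, the last holds). The fingers move at their own pace and stop on an object; "squeeze" is the grip in N (left out, the last holds). Time passes only in rows, so rows that do not move let the fingers close. It gives the time, the measured TCP pose, the force and the opening at its end, in the units of the state.
- arm.read_state(): the state, without advancing time (a new reading comes with each control period).
- arm.get_image(name): name is "side" or "top" or "wrist"; returns a dict with "img" (480x640x3 uint8, red, green, blue), "fx", "fy", "cx", "cy" (pixels), "k1" (the pictures are not rectified: a ray, as slopes to the right and down, at radius r is drawn at 1 + k1 r^2 times it, then the intrinsics apply), "position" and "rotation" of the camera in the world. Camera axes: x right, y down, z forward; pixel columns grow to the right and rows downward; lengths in m; the calibration is good to about 2 mm. A picture is of the moment at which its call begins. There is no depth.
- arm.job_done(): hands the job in, once; it reports no verdict.
The state is a dict: "time": time; "joint_positions": joint angles; "joint_velocities": joint speeds; "effort": joint torques, N m; "tool_pos": TCP position; "eef_rot": TCP orientation; "contact_force": force on the tool from outside, world axes, zero at the start; "torque": the same for the moment, N m; "gripper_width": opening from 0.0 (shut) to 1.0 (fully open).
Only numpy, scipy, OpenCV 4.12 (cv2) and the standard library are available. Lean on these libraries where they do the work, as an engineer would, in place of code of your own. Each camera call takes 0.05 s, during which the arm holds its last target. There are 200 camera calls.

TASK

Two trolley brake handles are mounted side by side on test stands: with the outside of the fingers, and without gripping or reaching behind a lever, gently press the left hand lever in towards its bar until it stops, keep it there for a moment and let it spring back, then do the same with the right one. One lever stops well short of its bar, the other is worn and comes right up against its bar: on the worn one's stand only, then push the round black reject plunger at the stand's left end fully in. Leave the other plunger out, and do not disturb the things standing around.

Things in the scene. Friction and masses are not known exactly. Their poses are not given: they have to be found in the camera images.
- stand_a: One of two identical-looking handle test stands, fixed to the worktop; they may swap places. Grey base plate 120 x 230 x 12 mm with a handle bar, its lever, and a plunger; highest point 137 mm. Origin: centre of the base plate's underside. Its x axis runs from the lever side to the bar (away from the robot within 7 degrees), y to the left along the bar, z up
- bar_a (a point): Middle of the fixed bar's rubber grip (28 mm thick, 124 mm long along the stand's y), at x = 30, y = -29, z = 120 mm in the stand's frame; posts hold the bar 71 mm to the right and 79 mm to the left of this point
- lever_a (a joint): Angle of the stand's hand lever: 0 at rest (0.5 rad out from parallel to the bar, towards the robot), growing as it is pressed in. The sound lever has its end stop at 0.35, tip 29 mm short of the bar; the worn one goes to 0.59, tip against the bar. Which is which shows only on pressing. A light spring (2 N at rest, 4 N fully in, 90 mm from the pivot) returns it
- press_a (a point): Point on the lever's outer face (the side to press, away from the bar), 100 mm from the pivot, at mid-height; moves with the lever. The aluminium blade is level, 12 mm thick, 18 mm tall, 120 mm from pivot to the centre of its 18 mm ball end. Fingers must not go in behind it, between lever and bar
- pivot_a (a point): On the lever's upright pivot axis, at lever height; in the stand's frame x = -4, y = 35, z = 120 mm. From here the lever runs to the right (-y of the stand)
- plunger_a (a joint): Travel in m of that stand's reject plunger: 0 fully out, 0.020 fully in; starts between 0 and 0.003; stiff (about 2 N) and stays where it is left
- head_a (a point): Centre of the front face of the plunger's round black head (28 mm across, 10 mm thick), at the left end of the stand, 95 mm above the worktop; it is pushed along the stand's +x into the aluminium housing block behind it (30 mm wide, top 112 mm above the worktop)
- stand_b: One of two identical-looking handle test stands, fixed to the worktop; they may swap places. Grey base plate 120 x 230 x 12 mm with a handle bar, its lever, and a plunger; highest point 137 mm. Origin: centre of the base plate's underside. Its x axis runs from the lever side to the bar (away from the robot within 7 degrees), y to the left along the bar, z up
- bar_b (a point): Middle of the fixed bar's rubber grip (28 mm thick, 124 mm long along the stand's y), at x = 30, y = -29, z = 120 mm in the stand's frame; posts hold the bar 71 mm to the right and 79 mm to the left of this point
- lever_b (a joint): Angle of the stand's hand lever: 0 at rest (0.5 rad out from parallel to the bar, towards the robot), growing as it is pressed in. The sound lever has its end stop at 0.35, tip 29 mm short of the bar; the worn one goes to 0.59, tip against the bar. Which is which shows only on pressing. A light spring (2 N at rest, 4 N fully in, 90 mm from the pivot) returns it
- press_b (a point): Point on the lever's outer face (the side to press, away from the bar), 100 mm from the pivot, at mid-height; moves with the lever. The aluminium blade is level, 12 mm thick, 18 mm tall, 120 mm from pivot to the centre of its 18 mm ball end. Fingers must not go in behind it, between lever and bar
- pivot_b (a point): On the lever's upright pivot axis, at lever height; in the stand's frame x = -4, y = 35, z = 120 mm. From here the lever runs to the right (-y of the stand)
- plunger_b (a joint): Travel in m of that stand's reject plunger: 0 fully out, 0.020 fully in; starts between 0 and 0.003; stiff (about 2 N) and stays where it is left
- head_b (a point): Centre of the front face of the plunger's round black head (28 mm across, 10 mm thick), at the left end of the stand, 95 mm above the worktop; it is pushed along the stand's +x into the aluminium housing block behind it (30 mm wide, top 112 mm above the worktop)
- beaker: Bystander: 100 ml glass beaker, 54 mm wide, 70 mm tall, behind the stands; origin at the centre of its underside
- timer: Bystander: flat white bench timer, 62 x 66 x 20 mm, on the worktop to the left of the stands; origin at the centre of its underside
- stain: Bystander: jar, 62 mm wide, 60 mm tall, behind the stands; origin at the centre of its underside
- dropper_bottle: Bystander: small dropper bottle, 32 mm wide, 76 mm tall, behind on the left; origin at the centre of its underside

How it is judged:
By the outcome, as a careful person would: the job done as asked, in the order asked, and still so for the second after the job is handed in, with the robot touching nothing.
It also fails if it takes over 64 s, if anything falls off the work surface, if the arm or the gripper's body presses on something with over 40 N, if the wrist force passes 120 N, or if a joint passes its speed limit or range.

## Working session

There is one attempt and no reset: what is moved stays moved. The work goes in short steps, Python scripts to look and compute and a tool call to move; the robot and the scene stay as the last step left them, time stands still between calls to the robot, and variables do not carry over. Pictures are saved under pics/ and viewed, about 8 in all and at most 12, crops included, and the job is handed in when it is done.

Besides the shell and the picture viewer there is one more tool, called after ">>>" as name([rows], argument=value, ...), one row to a line, values as JSON. drive_tool: Moves the arm, as the interface text tells. Scaled input: -1 to 1 covers 0.04 m each way for a shift and 4 degrees each way for a turn. Its arguments: {"type":"object","properties":{"steps":{"type":"array"},"hand":{"type":"number"},"squeeze":{"type":"number"}},"required":["steps"]}

```bash
ls; mkdir -p pics
cat > h.py <<'E'
import numpy as np, cv2
from plant import arm
from scipy.spatial.transform import Rotation as R
def st():
    s=arm.read_state(); q=s["eef_rot"]; return s,np.array(s["tool_pos"]),R.from_quat([q[1],q[2],q[3],q[0]])
def save(n,f):
    d=arm.get_image(n); cv2.imwrite(f"pics/{f}.png",d["img"][:,:,::-1]); np.save(f"pics/{f}.npy",d,allow_pickle=True); return d
def ray(d,u,v):
    K=np.array([[d["fx"],0,d["cx"]],[0,d["fy"],d["cy"]],[0,0,1.]])
    p=cv2.undistortPoints(np.array([[[u,v]]],float),K,np.array([d["k1"],0,0,0.]))[0,0]
    M=np.array(d["rotation"]); 
    return np.array(d["position"]),M@np.array([p[0],p[1],1.])
def onz(d,u,v,z):
    o,r=ray(d,u,v); return o+r*(z-o[2])/r[2]
def proj(d,P):
    M=np.array(d["rotation"]); c=M.T@(np.array(P)-np.array(d["position"])); x,y=c[:2]/c[2]; k=1+d["k1"]*(x*x+y*y)
    return d["cx"]+d["fx"]*x*k, d["cy"]+d["fy"]*y*k
def load(f): return np.load(f"pics/{f}.npy",allow_pickle=True).item()
E
python3 - <<'E'
from h import *
for n in("top","side"):
    d=save(n,n+"0"); print(n,{k:np.round(v,3).tolist() for k,v in d.items() if k!="img"})
s,p,r=st(); print(p,r.as_matrix().round(3),s["gripper_width"],s["time"])
E
```

```text
pics
top {'fx': 562.242, 'fy': 562.242, 'cx': 318.671, 'cy': 245.55, 'k1': -0.046, 'position': [0.411, 0.075, 1.347], 'rotation': [0.05, -0.699, 0.711, -0.058]}
side {'fx': 483.298, 'fy': 483.298, 'cx': 318.715, 'cy': 239.454, 'k1': -0.023, 'position': [0.133, -0.673, 0.868], 'rotation': [-0.386, 0.886, -0.232, 0.111]}
[0.15843607 0.47366896 0.24149916] [[-0.948  0.317 -0.001]
 [ 0.317  0.948 -0.002]
 [ 0.    -0.002 -1.   ]] 1.002481487990239 0.1
```

View pics/top0.png

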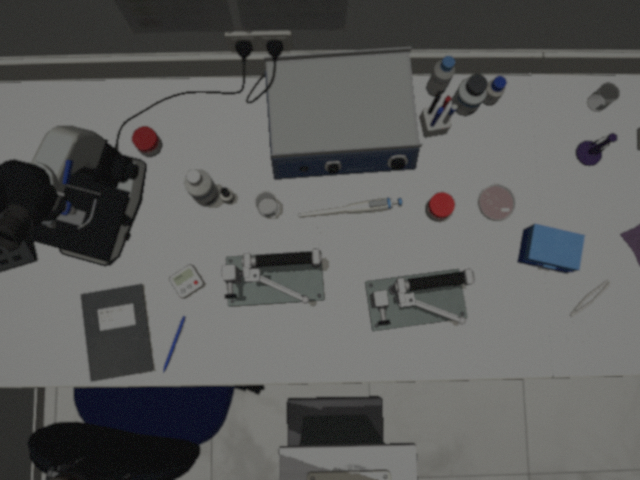

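View pics/side0.png

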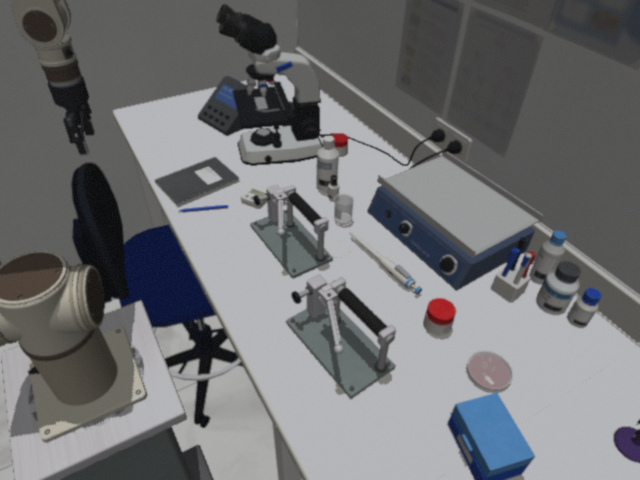

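```bash
sed -i 's/    M=np.array(d\["rotation"\]); $/    M=Q(d)/; s/M=np.array(d\["rotation"\]); c=/M=Q(d); c=/' h.py
cat >> h.py <<'E'
def Q(d):
    q=d["rotation"]; return R.from_quat([q[1],q[2],q[3],q[0]]).as_matrix()
E
python3 - <<'E'
from h import *
d=load("top0"); im=d["img"][:,:,::-1]
a=cv2.resize(im[240:312,216:336],None,fx=6,fy=6,interpolation=cv2.INTER_CUBIC)[:400]
b=cv2.resize(im[260:335,358:478],None,fx=6,fy=6,interpolation=cv2.INTER_CUBIC)
o=np.vstack([cv2.resize(im[242:310,216:336],(520,295),interpolation=cv2.INTER_CUBIC),cv2.resize(im[264:332,358:478],(520,295),interpolation=cv2.INTER_CUBIC)])
cv2.imwrite("pics/crop.png",cv2.convertScaleAbs(o,alpha=1.4))
hsv=cv2.cvtColor(im,cv2.COLOR_BGR2HSV)
print(im[300,280],im[260,285],im[300,340],im[300,265])
m=np.zeros((480,640),np.uint8)
f=im.astype(int); m=((f.max(2)-f.min(2)<25)&(f[:,:,1]>f[:,:,2]+4)&(f[:,:,1]>60)&(f[:,:,1]<130)).astype(np.uint8)
n,l,s,c=cv2.connectedComponentsWithStats(m)
print([x for x in s.tolist() if x[4]>100])
print(proj(d,[0,0,0]),proj(d,[.159,.474,.242]))
E
```

```text
[89 93 88] [25 24 27] [127 128 128] [92 97 92]
[[0, 0, 640, 480, 303162], [263, 269, 61, 31, 1015], [366, 278, 31, 20, 215], [228, 282, 71, 24, 797], [415, 287, 51, 30, 695], [370, 295, 72, 36, 909]]
(np.float64(348.5134542120397), np.float64(513.327257490895)) (np.float64(103.98839269068037), np.float64(469.8749783432281))
```

View pics/crop.png

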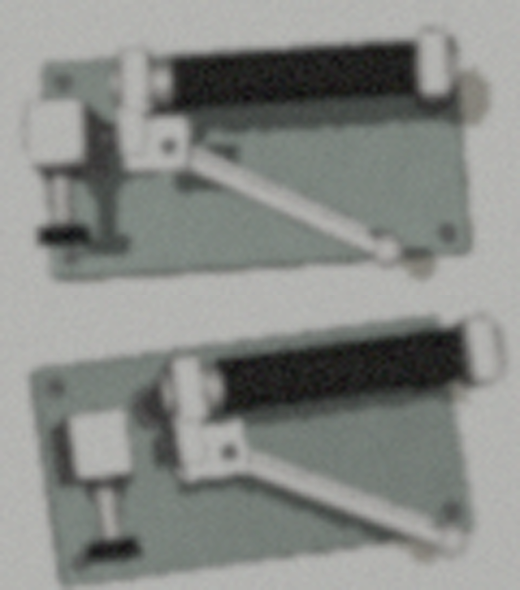

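```bash
cat > pose.py <<'E'
from h import *
from scipy.optimize import least_squares
d=load("top0")
def px(x,y,lo): return (216+x/4.333,242+y/4.338) if lo==0 else (358+x/4.333,264+(y-295)/4.338)
L={"TL":(60,115,12),"BL":(-60,115,12),"BR":(-60,-115,12),"TR":(60,-115,12),"ball":(-61.5,-70.3,120),"g1":(30,33,122),"g2":(30,-91,122)}
obs=[{"TL":(42,62),"BL":(58,280),"BR":(470,252),"ball":(386,247),"g1":(172,82),"g2":(416,70)},
 {"TL":(30,370),"BL":(62,585),"BR":(470,545),"TR":(437,318),"ball":(452,538),"g1":(220,384),"g2":(466,353)}]
P=[]
for i,o in enumerate(obs):
    ks=list(o)
    pts={k:onz(d,*px(*o[k],i),L[k][2]/1e3) for k in ks}
    def W(p,l): c,s=np.cos(p[2]),np.sin(p[2]); return np.array([p[0]+c*l[0]-s*l[1],p[1]+s*l[0]+c*l[1]])
    f=lambda p: np.concatenate([W(p,np.array(L[k][:2])/1e3)-pts[k][:2] for k in ks])
    r=least_squares(f,[.4,0,0],loss="soft_l1",f_scale=.003); P.append(r.x)
    print(r.x.round(4),np.degrees(r.x[2]).round(2)); print({k:(1e3*v).round(1).tolist() for k,v in zip(ks,r.fun.reshape(-1,2))})
np.save("poses.npy",P)
sd=load("side0"); im=sd["img"][:,:,::-1].copy()
for p in P:
    for l in list(L.values())+[(-4,35,120)]:
        xy=W(p,np.array(l[:2])/1e3); u,v=proj(sd,[*xy,l[2]/1e3]); cv2.circle(im,(int(u*1),int(v)),1,(0,0,255),-1)
cv2.imwrite("pics/sidechk.png",cv2.resize(im[170:400,230:410],None,fx=2.6,fy=2.6))
E
python3 pose.py
```

```text
[0.5404 0.1629 0.0493] 2.82
{'TL': [-0.3, 0.2], 'BL': [-0.2, 3.8], 'BR': [-0.4, -0.9], 'ball': [-1.2, -0.9], 'g1': [0.2, -0.3], 'g2': [2.2, -0.5]}
[ 0.4834 -0.1725  0.1055] 6.04
{'TL': [1.5, -0.6], 'BL': [-0.7, 0.8], 'BR': [6.4, -3.7], 'TR': [0.8, -2.5], 'ball': [-2.0, 2.2], 'g1': [-1.2, 0.2], 'g2': [-1.6, 3.0]}
```

View pics/sidechk.png

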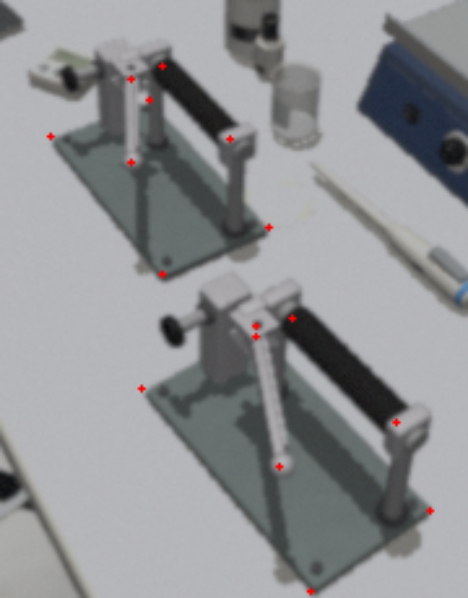

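```bash
cat > w.py <<'E'
from h import *
P=np.load("poses.npy")
def W(i,l): p=P[i];c,s=np.cos(p[2]),np.sin(p[2]); return np.array([p[0]+c*l[0]-s*l[1],p[1]+s*l[0]+c*l[1],l[2]])
def press(i,th,r=.1): # outer face point at lever angle th
    a=.5-th; return W(i,np.array([-.004-r*np.sin(a)-.006*np.cos(a), .035-r*np.cos(a)+.006*np.sin(a),.12]))
def go(t):
    s,p,r=st(); dlt=np.array(t)-p; x=r.as_matrix()[:,0]
    print("TCP",p.round(4),"heading",np.degrees(np.arctan2(-x[1],-x[0])).round(2),"tilt",r.as_matrix()[:,2].round(3),"F",np.round(s["contact_force"],2),"g",round(s["gripper_width"],2),"t",s["time"])
    print("tool shift units/0.04:",(r.inv().apply(dlt)/.04).round(3))
E
python3 - <<'E'
from w import *
d=load("top0"); sd=load("side0")
for i in (0,1):
    print("pivot",W(i,[-.004,.035,.12]).round(4),[press(i,t).round(4).tolist() for t in (0,.35,.59)])
for i,(x,y) in enumerate([(63,235),(112,549)]):
    px=(216+x/4.333,242+y/4.338) if i==0 else (358+x/4.333,264+(y-295)/4.338)
    w=onz(d,*px,.095); p=P[i]; q=w[:2]-p[:2]; c,s=np.cos(p[2]),np.sin(p[2])
    print("head",w.round(4),"local",(c*q[0]+s*q[1]).round(4),(-s*q[0]+c*q[1]).round(4), "side px",proj(sd,w))
    # housing block front/back
E
```

```text
pivot [0.5347 0.1976 0.12  ] [[0.4857, 0.1102, 0.12], [0.5186, 0.0987, 0.12], [0.5426, 0.0978, 0.12]]
pivot [ 0.4758 -0.1381  0.12  ] [[0.4318, -0.2282, 0.12], [0.4653, -0.2378, 0.12], [0.4893, -0.2374, 0.12]]
head [0.4939 0.2563 0.095 ] local -0.0418 0.0956 side px (np.float64(256.2740329799039), np.float64(200.23444437863904))
head [ 0.4299 -0.0827  0.095 ] local -0.0438 0.095 side px (np.float64(295.5262493524824), np.float64(297.454196172019))
```

>>> drive_tool([
  [[0,0,0],[0,0,-1]],
  [[0,0,0],[0,0,-1]],
  [[0,0,0],[0,0,-1]],
  [[0,0,0],[0,0,-0.5]],
  [[0,0,0],[0,0,0]],
], hand=1, squeeze=20)

```text
time: 0.72
tool_pos: [0.1579, 0.4721, 0.239]
eef_rot: [-0.001, 0.036, 0.999, -0.004]
contact_force: [-0.2, -0.3, -0.1]
gripper_width: 0.003
```

>>> drive_tool([
  [[-0.72,-0.87,0],[0,0,0]],
  [[-0.72,-0.87,0],[0,0,0]],
  [[-0.72,-0.87,0],[0,0,0]],
  [[-0.72,-0.87,0],[0,0,0]],
  [[-0.72,-0.87,0],[0,0,0]],
  [[-0.72,-0.87,0],[0,0,0]],
  [[-0.72,-0.87,0],[0,0,0]],
  [[-0.72,-0.87,0],[0,0,0]],
  [[-0.72,-0.87,0],[0,0,0]],
  [[0,0,0],[0,0,0]],
])

```text
time: 1.98
tool_pos: [0.401, 0.1319, 0.2407]
eef_rot: [0.001, 0.038, 0.999, -0.003]
contact_force: [0.6, 0.3, -0.8]
gripper_width: -0.002
```

Run:
```python
from w import *
p=press(0,0); go([.425,p[1]+.005,.112])
```

```text
TCP [0.401  0.1319 0.2407] heading -4.34 tilt [ 0.001 -0.006 -1.   ] F [ 0.62  0.25 -0.76] g -0.0 t 1.975
tool shift units/0.04: [-0.625 -0.353  3.221]
```

>>> drive_tool([
  [[-0.2,-0.15,0.85],[0,0,0]],
  [[-0.2,-0.15,0.85],[0,0,0]],
  [[-0.1,-0.1,0.85],[0,0,0]],
  [[0,0,0.8],[0,0,0]],
  [[0,0,0],[0,0,0]],
])

```text
time: 2.6
tool_pos: [0.4197, 0.1164, 0.1044]
eef_rot: [0.001, 0.038, 0.999, -0.001]
contact_force: [-0.3, 0.9, -0.1]
gripper_width: -0.002
```

Run:
```python
from w import *
p=press(0,0); go([p[0]-.011,p[1],.107])
d=save("side","s1");w=save("wrist","w1"); s=d["img"][130:330,200:400]
cv2.imwrite("pics/c1.png",np.hstack([cv2.resize(s,(450,450)),cv2.resize(w["img"],(350,450))])[:,:,::-1])
```

```text
TCP [0.4197 0.1164 0.1044] heading -4.35 tilt [ 0.003 -0.003 -1.   ] F [-0.26  0.86 -0.06] g -0.0 t 2.6
tool shift units/0.04: [-1.384 -0.05  -0.06 ]
```

View pics/c1.png

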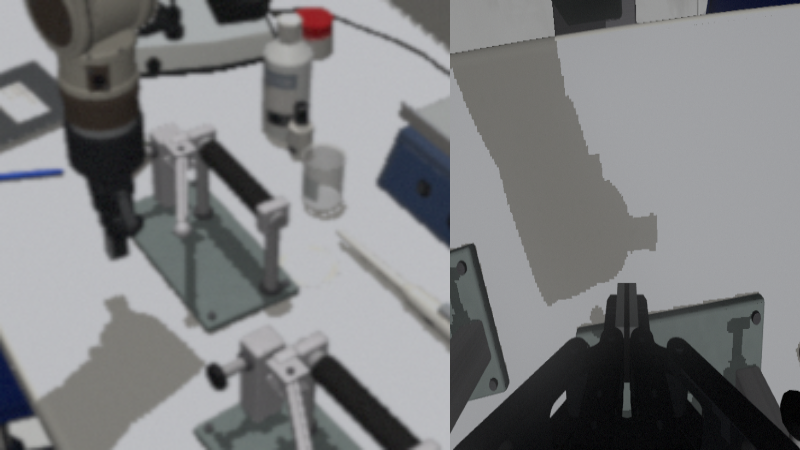

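>>> drive_tool([
  [[-0.5,0,0],[0,0,0]],
  [[-0.5,0,0],[0,0,0]],
  [[-0.25,0,0],[0,0,0]],
  [[-0.25,0,0],[0,0,0]],
  [[-0.25,0,0],[0,0,0]],
])

```text
time: 3.32
tool_pos: [0.4945, 0.1138, 0.1142]
eef_rot: [0.007, 0.037, 0.999, 0.001]
contact_force: [-2.9, -0.7, 0.1]
gripper_width: 0.001
```

>>> drive_tool([
  [[-0.1,0,0],[0,0,0]],
  [[-0.1,0,0],[0,0,0]],
])

```text
time: 3.58
tool_pos: [0.502, 0.1128, 0.1141]
eef_rot: [0.006, 0.037, 0.999, 0.0]
contact_force: [-2.4, -1.6, 1.2]
gripper_width: -0.003
```

>>> drive_tool([
  [[-0.1,0,0],[0,0,0]],
  [[-0.1,0,0],[0,0,0]],
])

```text
time: 3.82
tool_pos: [0.5097, 0.1119, 0.1139]
eef_rot: [0.005, 0.037, 0.999, -0.0]
contact_force: [-3.8, -2.5, 1.0]
gripper_width: 0.001
```

>>> drive_tool([
  [[-0.1,0,0],[0,0,0]],
  [[-0.1,0,0],[0,0,0]],
])

```text
time: 4.08
tool_pos: [0.5176, 0.1109, 0.1139]
eef_rot: [0.004, 0.037, 0.999, -0.0]
contact_force: [-4.3, -2.4, 2.9]
gripper_width: -0.002
```

>>> drive_tool([
  [[-0.08,0,0.05],[0,0,0]],
  [[-0.08,0,0.05],[0,0,0]],
])

```text
time: 4.32
tool_pos: [0.5251, 0.1113, 0.1105]
eef_rot: [0.005, 0.036, 0.999, 0.001]
contact_force: [-3.3, -1.0, 3.4]
gripper_width: 0.003
```

>>> drive_tool([
  [[-0.06,0,0.05],[0,0,0]],
  [[-0.06,0,0],[0,0,0]],
])

```text
time: 4.58
tool_pos: [0.5301, 0.1115, 0.1083]
eef_rot: [0.005, 0.036, 0.999, 0.001]
contact_force: [-5.0, 0.7, 1.9]
gripper_width: 0.001
```

Run:
```python
from w import *
p=press(0,.59); go([p[0]-.011,p[1],.107])
d=save("side","s2"); s=d["img"][150:290,220:360]
cv2.imwrite("pics/c2.png",cv2.resize(s,(560,560))[:,:,::-1])
```

```text
TCP [0.5301 0.1115 0.1083] heading -4.14 tilt [ 0.01   0.002 -1.   ] F [-5.03  0.66  1.91] g 0.0 t 4.575
tool shift units/0.04: [-0.062 -0.34   0.033]
```

View pics/c2.png

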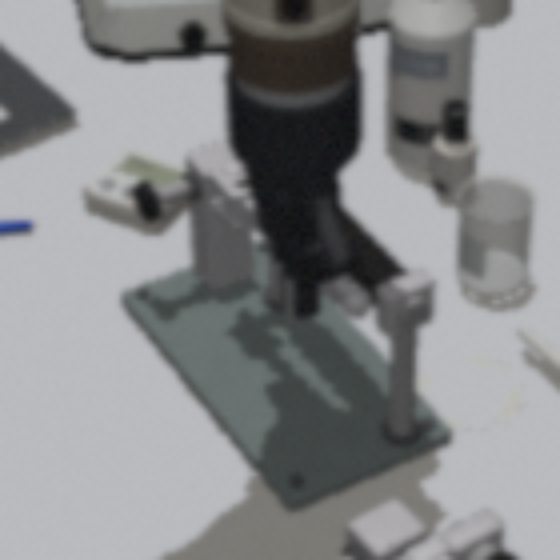

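>>> drive_tool([
  [[-0.06,0,0],[0,0,0]],
  [[-0.06,0,0],[0,0,0]],
])

```text
time: 4.88
tool_pos: [0.5313, 0.1116, 0.108]
eef_rot: [0.001, 0.036, 0.999, 0.002]
contact_force: [-11.3, 0.4, 9.3]
gripper_width: -0.0
```

>>> drive_tool([
  [[-0.06,0,0],[0,0,0]],
  [[-0.06,0,0],[0,0,0]],
])

```text
time: 5.12
tool_pos: [0.5311, 0.1115, 0.1081]
eef_rot: [-0.004, 0.035, 0.999, 0.002]
contact_force: [-11.2, 0.2, 8.8]
gripper_width: -0.002
```

>>> drive_tool([
  [[-0.04,0,0],[0,0,0]],
  [[-0.04,0,0],[0,0,0]],
  [[-0.04,0,0],[0,0,0]],
  [[-0.04,0,0],[0,0,0]],
  [[-0.04,0,0],[0,0,0]],
  [[-0.04,0,0],[0,0,0]],
  [[-0.04,0,0],[0,0,0]],
  [[-0.04,0,0],[0,0,0]],
])

```text
time: 6.12
tool_pos: [0.5307, 0.1115, 0.1085]
eef_rot: [-0.017, 0.033, 0.999, 0.002]
contact_force: [-8.7, 0.7, 6.2]
gripper_width: 0.002
```

>>> drive_tool([
  [[0.25,0,0],[0,0,0]],
  [[0.35,0,0],[0,0,0]],
  [[0.4,0,0],[0,0,0]],
  [[0.5,0,0],[0,0,0]],
  [[0.6,0,0],[0,0,0]],
  [[0.6,0,0],[0,0,0]],
  [[0,0,0],[0,0,0]],
])

```text
time: 7.0
tool_pos: [0.4225, 0.1208, 0.1124]
eef_rot: [-0.01, 0.033, 0.999, 0.005]
contact_force: [0.8, 0.0, -0.6]
gripper_width: -0.0
```

Run:
```python
from w import *
p=press(1,0); go([p[0]-.07,p[1]+.005,.22])
s=save("side","s3"); t=save("top","t3")
o=np.hstack([cv2.resize(s["img"][150:290,220:360],(400,400)),cv2.resize(t["img"][230:340,220:330],(400,400))])
cv2.imwrite("pics/c3.png",o[:,:,::-1])
```

```text
TCP [0.4225 0.1208 0.1124] heading -3.76 tilt [-0.02  0.01 -1.  ] F [ 0.76  0.01 -0.57] g -0.0 t 7.0
tool shift units/0.04: [ 1.005 -8.658 -2.744]
```

View pics/c3.png

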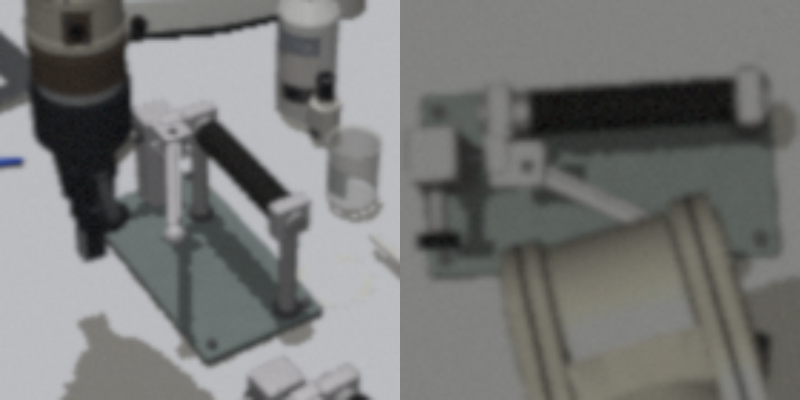

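>>> drive_tool([
  [[0.3,0,-0.9],[0.15,-0.29,0]],
  [[0.3,-0.2,-0.9],[0,0,0]],
  [[0.2,-0.7,-0.8],[0,0,0]],
  [[0.1,-1,0],[0,0,0]],
  [[0,-1,0],[0,0,0]],
  [[0,-1,0],[0,0,0]],
  [[0,-1,0],[0,0,0]],
  [[0,-1,0],[0,0,0]],
  [[0,-1,0],[0,0,0]],
  [[0,-1,0],[0,0,0]],
  [[0,-0.8,0],[0,0,0]],
  [[0,0,0],[0,0,0]],
])

```text
time: 8.6
tool_pos: [0.3833, -0.2406, 0.2263]
eef_rot: [0.017, 0.035, 0.999, -0.004]
contact_force: [0.6, 0.4, 0.3]
gripper_width: -0.006
```

Run:
```python
from w import *
p=press(1,0); go([p[0]-.065,p[1]+.002,.107])
```

```text
TCP [ 0.3833 -0.2406  0.2263] heading -3.96 tilt [ 0.034 -0.01  -0.999] F [0.6  0.41 0.28] g -0.01 t 8.6
tool shift units/0.04: [0.54  0.355 2.964]
```

>>> drive_tool([
  [[0.3,0.2,0.3],[-0.15,0.48,0]],
  [[0.25,0.2,0.8],[0,0,0]],
  [[0,0,0.9],[0,0,0]],
  [[0,0,0.9],[0,0,0]],
  [[0,0,0],[0,0,0]],
])

```text
time: 9.22
tool_pos: [0.361, -0.2171, 0.1049]
eef_rot: [-0.002, 0.032, 0.999, 0.003]
contact_force: [-0.6, -0.1, 0.6]
gripper_width: 0.001
```

Run:
```python
from w import *
p=press(1,0); go([p[0]-.011,p[1]+.004,.107])
```

```text
TCP [ 0.361  -0.2171  0.1049] heading -3.65 tilt [-0.004  0.007 -1.   ] F [-0.57 -0.05  0.56] g 0.0 t 9.225
tool shift units/0.04: [-1.502 -0.081 -0.06 ]
```

>>> drive_tool([
  [[-0.5,-0.05,0],[0,0,0]],
  [[-0.5,-0.05,0],[0,0,0]],
  [[-0.25,-0.05,0.03],[0,0,0]],
  [[-0.2,0,0.03],[0,0,0]],
])

```text
time: 9.72
tool_pos: [0.421, -0.2246, 0.1057]
eef_rot: [-0.002, 0.03, 1.0, 0.003]
contact_force: [-0.6, -0.1, 0.4]
gripper_width: -0.009
```

>>> drive_tool([
  [[-0.1,0,0.03],[0,0,0]],
  [[-0.1,0,0.03],[0,0,0]],
])

```text
time: 9.98
tool_pos: [0.4279, -0.2248, 0.1034]
eef_rot: [-0.003, 0.03, 1.0, 0.003]
contact_force: [-2.1, -0.1, 1.0]
gripper_width: -0.0
```

>>> drive_tool([
  [[-0.1,0,0.03],[0,0,0]],
  [[-0.1,0,0.03],[0,0,0]],
])

```text
time: 10.22
tool_pos: [0.4353, -0.2257, 0.1011]
eef_rot: [-0.004, 0.03, 1.0, 0.002]
contact_force: [-3.0, -1.9, 6.4]
gripper_width: 0.003
```

>>> drive_tool([
  [[-0.1,0,0.03],[0,0,0]],
  [[-0.1,0,0.03],[0,0,0]],
])

```text
time: 10.48
tool_pos: [0.4452, -0.2283, 0.1009]
eef_rot: [-0.002, 0.031, 1.0, 0.0]
contact_force: [-3.3, -1.3, 8.3]
gripper_width: 0.001
```

>>> drive_tool([
  [[0,0,-0.15],[0,0,0]],
  [[-0.1,0,-0.05],[0,0,0]],
])

```text
time: 10.72
tool_pos: [0.4479, -0.2279, 0.1082]
eef_rot: [-0.004, 0.031, 1.0, 0.001]
contact_force: [-2.5, -1.0, -1.9]
gripper_width: -0.001
```

>>> drive_tool([
  [[-0.1,0,0],[0,0,0]],
  [[-0.06,0,0],[0,0,0]],
])

```text
time: 10.98
tool_pos: [0.4545, -0.2289, 0.1082]
eef_rot: [-0.004, 0.032, 0.999, 0.0]
contact_force: [-3.4, -0.8, 0.6]
gripper_width: 0.001
```

>>> drive_tool([
  [[-0.06,0,0],[0,0,0]],
  [[-0.06,0,0],[0,0,0]],
])

```text
time: 11.22
tool_pos: [0.4577, -0.2292, 0.108]
eef_rot: [-0.006, 0.032, 0.999, 0.0]
contact_force: [-12.0, -1.9, 7.2]
gripper_width: -0.0
```

>>> drive_tool([
  [[-0.06,0,0],[0,0,0]],
  [[-0.06,0,0],[0,0,0]],
  [[-0.05,0,0],[0,0,0]],
  [[-0.05,0,0],[0,0,0]],
  [[-0.05,0,0],[0,0,0]],
  [[-0.05,0,0],[0,0,0]],
  [[-0.05,0,0],[0,0,0]],
  [[-0.05,0,0],[0,0,0]],
])

```text
time: 12.22
tool_pos: [0.457, -0.2292, 0.1084]
eef_rot: [-0.024, 0.034, 0.999, 0.0]
contact_force: [-8.3, -1.0, 6.1]
gripper_width: -0.002
```

Run:
```python
from w import *
go(press(1,.35)-[.011,0,.013])
d=save("side","s4"); s=d["img"][250:400,270:420]
cv2.imwrite("pics/c4.png",cv2.resize(s,(560,560))[:,:,::-1])
```

```text
TCP [ 0.457  -0.2292  0.1084] heading -3.87 tilt [-0.047  0.002 -0.999] F [-8.27 -0.97  6.06] g -0.0 t 12.225
tool shift units/0.04: [ 0.051 -0.219  0.038]
```

View pics/c4.png

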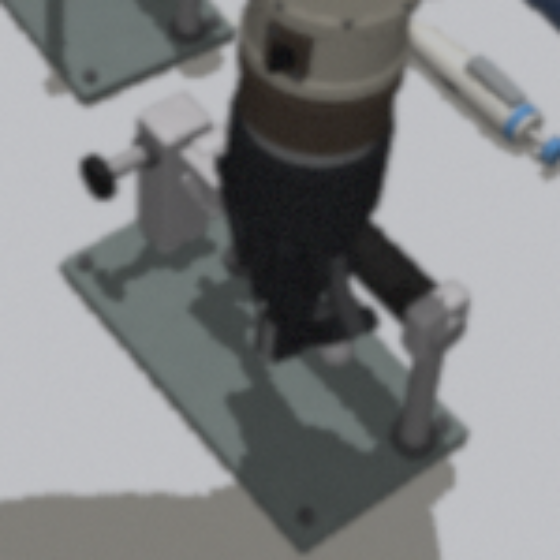

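>>> drive_tool([
  [[0.25,0,0],[0,0,0]],
  [[0.35,0,0],[0,0,0]],
  [[0.4,0,0],[0,0,0]],
  [[0.5,0,0],[0,0,0]],
  [[0.6,0,0],[0,0,0]],
  [[0.5,0,0],[0,0,0]],
  [[0,0,-0.9],[0,0,0]],
  [[0,0,-0.9],[0,0,0]],
  [[0,0.3,-0.9],[0,0,0]],
  [[0,0.8,0],[0,0,0]],
  [[0,1,0],[0,0,0]],
  [[0,1,0],[0,0,0]],
])

```text
time: 13.78
tool_pos: [0.3674, -0.0965, 0.2275]
eef_rot: [-0.009, 0.036, 0.999, -0.0]
contact_force: [0.2, -0.2, -0.2]
gripper_width: -0.002
```

Run:
```python
from w import *
h=W(0,[-.046,.0953,.095]); print(h); go([h[0]-.06,h[1],.2])
save("side","s5");save("top","t5")
```

```text
[0.48974995 0.25577623 0.095     ]
TCP [ 0.3674 -0.0965  0.2275] heading -4.11 tilt [-0.018  0.001 -1.   ] F [ 0.2  -0.21 -0.15] g -0.0 t 13.775
tool shift units/0.04: [-0.935  8.897  0.662]
```

>>> drive_tool([
  [[0,1,0],[0,-0.25,0]],
  [[0,1,0],[0,0,-0.6]],
  [[0,1,0],[0,0,-0.6]],
  [[0,1,0],[0,0,-0.55]],
  [[0,1,0],[0,0,0]],
  [[0,1,0],[0,0,0]],
  [[0,1,0],[0,0,0]],
  [[0,1,0],[0,0,0]],
  [[0,1,0],[0,0,0]],
  [[0,0,0],[0,0,0]],
])

```text
time: 15.12
tool_pos: [0.3691, 0.2731, 0.2309]
eef_rot: [0.012, -0.028, 1.0, 0.004]
contact_force: [0.2, -0.6, -0.0]
gripper_width: 0.001
```

Run:
```python
from w import *
h=W(0,[-.046,.0953,.095]); go([h[0]-.055,h[1],.094])
```

```text
TCP [0.3691 0.2731 0.2309] heading 3.15 tilt [ 0.023  0.008 -1.   ] F [ 0.18 -0.6  -0.03] g 0.0 t 15.125
tool shift units/0.04: [-1.534 -0.546  3.457]
```

>>> drive_tool([
  [[-0.4,-0.25,0.7],[0.1,0.3,0]],
  [[-0.4,-0.2,0.9],[0,0,0]],
  [[-0.2,-0.1,0.9],[0,0,0]],
  [[0,0,0.9],[0,0,0]],
  [[0,0,0],[0,0,0]],
])

```text
time: 15.75
tool_pos: [0.4167, 0.2495, 0.0941]
eef_rot: [0.005, -0.026, 1.0, 0.002]
contact_force: [-0.6, -0.3, -0.4]
gripper_width: 0.001
```

Run:
```python
from w import *
h=W(0,[-.046,.0953,.095]); go([h[0]-.011,h[1],.094])
s=save("side","s6"); t=save("top","t6")
o=np.hstack([cv2.resize(s["img"][150:250,200:300],(400,400)),cv2.resize(t["img"][230:330,200:300],(400,400))])
cv2.imwrite("pics/c6.png",o[:,:,::-1])
```

```text
TCP [0.4167 0.2495 0.0941] heading 2.95 tilt [ 0.01   0.004 -1.   ] F [-0.63 -0.34 -0.43] g 0.0 t 15.75
tool shift units/0.04: [-1.556  0.076  0.018]
```

View pics/c6.png

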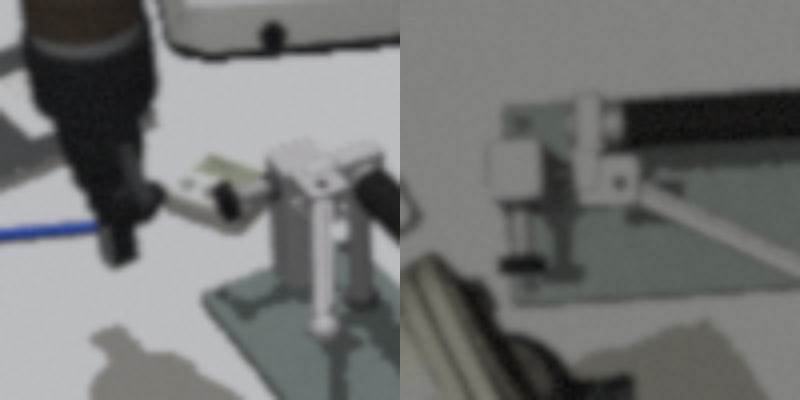

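>>> drive_tool([
  [[-0.5,0.05,0],[0,0,0]],
  [[-0.5,0.03,0],[0,0,0]],
  [[-0.3,0,0],[0,0,0]],
  [[-0.15,0,0],[0,0,0]],
  [[-0.1,0,0],[0,0,0]],
])

```text
time: 16.48
tool_pos: [0.4848, 0.2593, 0.1066]
eef_rot: [0.012, -0.026, 1.0, 0.006]
contact_force: [-2.5, 0.8, -2.0]
gripper_width: 0.002
```

>>> drive_tool([
  [[-0.1,0,0],[0,0,0]],
  [[-0.1,0,0],[0,0,0]],
])

```text
time: 16.73
tool_pos: [0.4916, 0.2596, 0.1065]
eef_rot: [0.011, -0.027, 1.0, 0.006]
contact_force: [-3.0, 0.4, 0.6]
gripper_width: 0.002
```

>>> drive_tool([
  [[-0.1,0,0],[0,0,0]],
  [[-0.1,0,0],[0,0,0]],
])

```text
time: 16.98
tool_pos: [0.4965, 0.2598, 0.1065]
eef_rot: [0.007, -0.027, 1.0, 0.006]
contact_force: [-15.6, -0.8, 10.6]
gripper_width: 0.0
```

>>> drive_tool([
  [[-0.1,0,0],[0,0,0]],
  [[-0.1,0,0],[0,0,0]],
])

```text
time: 17.23
tool_pos: [0.4965, 0.2598, 0.1066]
eef_rot: [-0.001, -0.029, 1.0, 0.006]
contact_force: [-12.4, -0.1, 8.9]
gripper_width: -0.001
```

>>> drive_tool([
  [[0.1,0,0],[0,0,0]],
  [[0.1,0,0.2],[0,0,0]],
  [[0,-0.05,0.15],[0,0,0]],
  [[-0.15,0,0],[0,0,0]],
  [[-0.1,0,0],[0,0,0]],
  [[-0.1,0,0],[0,0,0]],
  [[-0.1,0,0],[0,0,0]],
])

```text
time: 18.1
tool_pos: [0.4963, 0.2577, 0.0914]
eef_rot: [-0.013, -0.03, 0.999, 0.006]
contact_force: [-13.7, -1.4, 10.1]
gripper_width: 0.003
```

>>> drive_tool([
  [[-0.1,0,0],[0,0,0]],
  [[-0.12,0,0],[0,0,0]],
  [[-0.12,0,0],[0,0,0]],
])

```text
time: 18.48
tool_pos: [0.4959, 0.2576, 0.0916]
eef_rot: [-0.028, -0.031, 0.999, 0.006]
contact_force: [-15.7, -0.8, 12.7]
gripper_width: -0.0
```

>>> drive_tool([
  [[0.3,0,0],[0,0,0]],
  [[0.5,0,0],[0,0,0]],
  [[0.6,0,0],[0,0,0]],
  [[0.6,0,-0.5],[0,0,0]],
  [[0.6,0,-0.9],[0,0,0]],
  [[0.5,0,-0.9],[0,0,0]],
  [[0.5,0,-0.9],[0,0,0]],
  [[0,0,0],[0,0,0]],
])

```text
time: 19.48
tool_pos: [0.359, 0.2473, 0.2308]
eef_rot: [-0.023, -0.03, 0.999, 0.007]
contact_force: [0.8, 0.6, 0.1]
gripper_width: 0.001
```

Run:
```python
from w import *
go([.35,.25,.2])
s=save("side","s7"); t=save("top","t7")
f=lambda i:cv2.resize(i,(400,300))
a=s["img"];b=t["img"]
o=np.vstack([np.hstack([f(a[155:245,230:350]),f(b[235:325,215:335])]),np.hstack([f(a[265:385,270:430]),f(b[255:345,358:478])])])
cv2.imwrite("pics/c7.png",o[:,:,::-1])
```

```text
TCP [0.359  0.2473 0.2308] heading 3.5 tilt [-0.047  0.013 -0.999] F [0.77 0.61 0.1 ] g 0.0 t 19.475
tool shift units/0.04: [0.183 0.069 0.78 ]
```

View pics/c7.png

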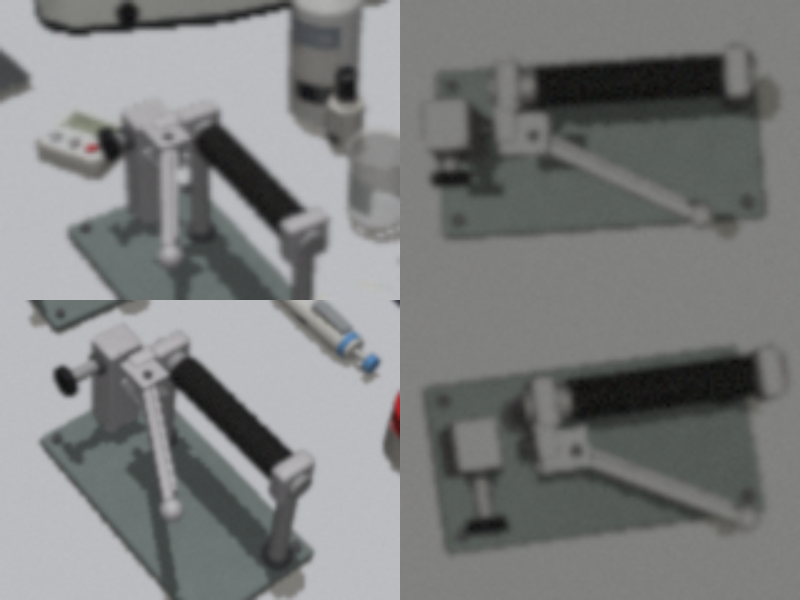

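Run:
```python
from w import *
for f in("top0","t7"):
    d=load(f); g=d["img"].max(2).astype(float)
    for i,(x0,x1,y0,y1) in enumerate([(222,240,283,301),(368,394,318,331)]):
        r=g[y0:y1,x0:x1]; w=np.clip(60-r,0,None); yy,xx=np.mgrid[y0:y1,x0:x1]
        u,v=(w*xx).sum()/w.sum(),(w*yy).sum()/w.sum(); q=onz(d,u,v,.095)[:2]-P[i][:2]; c,s=np.cos(P[i][2]),np.sin(P[i][2])
        print(f,i,round(u,2),round(v,2),"local x,y mm",1e3*(c*q[0]+s*q[1]).round(4),1e3*(-s*q[0]+c*q[1]).round(4))
```

```text
top0 0 231.61 295.26 local x,y mm -40.0 93.2
top0 1 383.46 322.33 local x,y mm -43.2 95.8
t7 0 231.27 287.89 local x,y mm -23.5 93.2
t7 1 383.48 322.3 local x,y mm -43.1 95.69999999999999
```

```bash
python3 -c "
from h import *
arm.job_done()"
```

```text
the job is handed in; nothing more can be done
```

I tested both levers in order, found the left one worn, pushed in only its plunger, and handed the job in at about 19.5 s.

- **Left lever:** I pressed it with the shut fingers to a hard stop at about 11 N. It stopped close against its bar, so this is the worn one. I held it for about 1 s, and pictures show it sprang back.
- **Right lever:** It stopped well short of its bar after about 35 mm of travel, at about 12 N, so it is sound. I held it for about 1 s, and pictures show it sprang back. For a moment the fingers pressed down on it with up to about 8 N, so I raised them.
- **Left plunger:** I pushed it to a hard stop twice, reaching the same position at up to about 16 N. The last picture shows only 16.5 mm of travel, not 20 mm. It seems to have started about 3 mm in, judging by the right one, so this fits fully in to within about 1 mm.
- **Right plunger:** It did not move (measured change 0.1 mm).
- **Surroundings:** The things visible in the last crops (timer, dropper bottle, beaker) looked undisturbed. I did not measure their positions or check the jar separately. The arm ended clear of everything, with no contact force beyond sensor noise.

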